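# Set the slicing guide's fence to its gauge with the play taken up

## Robot

A 6-joint arm with a two-finger parallel gripper is mounted at the origin on a cart in front of the work surface, level with it; the furniture and walls round the work are solid. World frame = base frame: x ahead of the robot, y to its left, z up, the work surface at z = 0. Lengths are in m, angles in rad, forces in N, time in s.
With the tool pointing down it reaches from about 0.25 to 0.775 m from the base axis. Payload 4 kg.
Tool frame: the origin (TCP) lies midway between the tips of the shut fingers; the grasp point (between the pads) lies 19 mm behind it; z points along the fingers, x is the direction in which the jaws open and shut, and the axes are right-handed (so a half turn about z gives the same grasp; the last joint's range is limited). The gripper opens to 94 mm and grips with 3 to 60 N. Pads are 16 mm wide; open, the fingers measure 119 mm over their backs; the gripper's body (75 mm by 177 mm) begins 78 mm behind the grasp point.
Start: joints at [1.245, 0.087, 1.371, -0, 1.684, -0.103], TCP at [0.122, 0.536, 0.206] pointing down, gripper open.
Joint ranges: [-3.1, 3.1], [-0.76, 2.03], [0.27, 2.55], [-1.08, 4.22], [0.17, 2.65], [-2.57, 2.57]. Speed limits (rad/s): [2.79, 2.79, 3.14, 3.14, 3.14, 3.14].

## Interface

Orientations are given as [roll, pitch, yaw] about the fixed x, y, z axes, in that order (R = Rz(yaw) Ry(pitch) Rx(roll)).
In Python, from bench import robot, eyes, close_job gives the robot as it stands.
- The arm moves only by the shell command python3 -m jog 'ROWS'. ROWS is JSON, a list of rows, each a list of 3 entries, a list of its own where there are three numbers: the turn, a rotation vector about the tool's x, y, z in degrees, then the shift along the tool's x, y, z in mm, then the closure, from -1 (fully open) to 1 (shut). In form: [[[wx, wy, wz], [x, y, z], claw], ...]. A call has 1 to 5 rows; each row is the pose to reach, as a shift and turn from the pose commanded when the call began, along the tool's axes at that moment; what a row does not reach only later rows make up. A row lasts 1/10 s, in which the tool goes at most 50 mm and 8.59 degrees, less where a joint would pass 70% of its speed; a pose out of reach is approached as far as the arm can. A call with a gripper value outside its range is refused whole. The fingers move at their own pace and stop on an object; the grip force is fixed at half the most. Time passes only in rows, so rows that repeat a pose let the fingers close. It gives the time, the measured TCP pose, the force and the opening at its end, in the units of the state.
- robot.get_obs(): the state, without advancing time (a new reading comes with each control period).
- eyes.snapshot(name): name is "side" or "top"; returns (picture, depth): 400x640x3 uint8, red, green, blue; 400x640 float32, m along the optical axis (not along the pixel's ray), 0 where there is no reading.
- eyes.camera_params(name): a dict with "mtx" (3x3 intrinsics, pixels), "k1" (the pictures are not rectified: a ray, as slopes to the right and down, at radius r is drawn at 1 + k1 r^2 times it, then the intrinsics apply), "world_to_cam" (4x4, takes a point from world to camera coordinates). Camera axes: x right, y up, looking along -z (the intrinsics and any distortion apply to the point x, -y, -z); pixel columns grow to the right and rows downward; lengths in m; the calibration is good to about 2 mm. A picture is of the moment at which its call begins. camera_params takes no time and is no camera call.
- close_job(): hands the job in, once; it reports no verdict.
The state is a dict: "time": time; "joint_positions": joint angles; "qvel": joint speeds; "joint_torque": joint torques, N m; "tool_pos": TCP position; "ee_rot": TCP orientation; "wrist_force": force on the tool from outside, world axes, zero at the start; "wrist_torque": the same for the moment, N m; "width": finger opening in m.
Only numpy, scipy, OpenCV 4.12 (cv2) and the standard library are available. Lean on these libraries where they do the work, as an engineer would, in place of code of your own. Each camera call takes 0.05 s, during which the arm holds its last target. There are 200 camera calls.

## Task

Set the slicing guide: by the upright finger tab, first draw the fence all the way back to its rear stop, then bring it forward until it presses the setting gauge's spring feeler about 3 mm in (about 5.5 N), feeling for it and never pressing the gauge hard (10 N is too much). The tab has play in the fence, so come to the setting from the rear only: once the fence touches the feeler do not draw it back, and leave the tab at the front end of its play with the feeler still pressed in by that much. Do not disturb the peeler or the spice jar.

Things in the scene. Friction and masses are not known exactly. Their poses are not given: they have to be found in the camera images.
- bed: slicing guide: steel plate 330 x 180 x 12 mm fixed on the worktop. Origin on its underside, on the slide's line, half-way along; +x runs along the slide, forward, from the rear stop to the gauge (to the robot's right, up to 25 degrees askew); z up. Plate spans y -60 to +120 mm. Rear stop: dark block at x -160 to -146 mm, top 34 mm above the worktop
- fence_face (a point): point on the front face of the fence, an upright aluminium plate 10 mm thick, 104 mm wide, top 57 mm above the worktop, at the height of the feeler (38 mm). The fence slides on the bed along bed x, dragging with a steady friction of 9 N (plus 15 N per m/s), and stays where it is left
- tab_top (a point): centre of the top of the black finger tab behind the fence: an upright blade 12 mm thick (along bed x), 30 mm wide (bed y), top 81.5 mm above the worktop, free sides from 37 mm up. 68 to 80 mm free between blade and fence plate; behind it nothing is higher than 37 mm. It moves along bed x only: 12 mm of play in the fence (2 N friction), then it takes the fence along
- fence (a joint): fence along bed x, in m: 0 = against the rear stop, grows forward, at most 0.13; fence_face is at bed x -0.020 + this value; the feeler is met somewhere between 0.056 and 0.111
- finger_tab (a joint): tab in its play, in m: 0 = rear end of the play (it pulls the fence back), 0.012 = front end of the play (it pushes the fence forward). The tab's centre is at bed x -0.115 + fence + this value
- gauge: setting gauge, fixed steel block 46 x 40 mm, top knob 71 mm above the worktop; origin under its centre, on the bed's top, axes as the bed's. Its feeler is a 12 mm pin in a 24 mm barrel on the slide's line, 38 mm above the worktop. Free tip at gauge x -44 to -64 mm, set differently each time and not reported: find it by feel. It resists 3 N at first touch plus 0.8 N per mm pressed in, up to 13 mm
- peeler: loose vegetable peeler, 170 mm long, lying on the far part of the bed plate; origin under its middle
- spice_jar: loose spice jar, 47 mm thick, 98 mm tall, standing on the far part of the bed plate near the gauge; origin under its middle

How it is judged:
On the way, in this order (a step that is already met when the one before it is completed fails the run):
1. the fence is drawn back to its rear stop (value of joint fence below 0.002 m), for 0.1 s.
2. the fence is brought up to the feeler by the tab, at the front end of the play (contact force between gauge and anything else above 2 N and value of joint fence above 0.045 m and value of joint finger_tab above 0.01 m), for 0.1 s.
At the end, for the whole second after the job is handed in: the fence stands still pressing on the gauge's feeler with 4 to 7.5 N (1.3 to 5.6 mm in), and the finger tab is at the front end of its 12 mm play to within 2.5 mm (contact force between gauge and anything else between 4 and 7.5 N and value of joint fence above 0.045 m and value of joint finger_tab above 0.0095 m and velocity of joint fence between -0.002 and 0.002 m/s); the robot touches nothing.
It fails at once if the gauge is pressed with more than 10 N (contact force between gauge and anything else above 10 N).
It fails at once if the fence is drawn back by the tab while it touches the feeler (contact force between gauge and anything else above 1 N and velocity of joint fence below -0.004 m/s and value of joint finger_tab below 0.002 m).
It fails at once if the peeler or the spice jar is moved by more than 20 mm (distance of any of peeler, spice_jar from where it was at the start of the episode above 0.02 m).
It also fails if it takes over 56 s, if anything falls off the work surface, if the arm or the gripper's body presses on something with over 40 N, if the wrist force passes 120 N, or if a joint passes its speed limit or range.

## Working session

There is one attempt and no reset: what is moved stays moved. The work goes in short steps, Python scripts to look and compute and a shell command to move; the robot and the scene stay as the last step left them, time stands still between calls to the robot, and variables do not carry over. Pictures are saved under pics/ and viewed, about 8 in all and at most 12, crops included, and the job is handed in when it is done.

```bash
ls; mkdir -p pics
cat > h.py <<'E'
import numpy as np,cv2
from bench import robot,eyes,close_job
def snap(n,f=None):
    im,d=eyes.snapshot(n); np.savez(''+n+'.npz',im=im,d=d)
    if f: cv2.imwrite('pics/'+f,im[:,:,::-1])
    return im,d
def ray(n,uv):
    p=eyes.camera_params(n);M=np.array(p['mtx']);T=np.array(p['world_to_cam'])
    q=cv2.undistortPoints(np.array(uv,float).reshape(-1,1,2),M,np.array([p['k1'],0,0,0.]))[:,0]
    d=np.c_[q[:,0],-q[:,1],-np.ones(len(q))]@T[:3,:3]
    return -T[:3,:3].T@T[:3,3],d
def plane(n,uv,z):
    c,d=ray(n,uv);return c+d*((z-c[2])/d[:,2])[:,None]
def cloud(n,d):
    v,u=np.mgrid[0:400,0:640];c,r=ray(n,np.c_[u.ravel(),v.ravel()])
    return (c+r*d.reshape(-1,1)).reshape(400,640,3)
E
python3 - <<'E'
from h import *
for n in('top','side'): snap(n,n+'1.png'); print(eyes.camera_params(n))
print(robot.get_obs())
E
```

```text
pics
{'mtx': array([[450.06489693,   0.        , 322.93987869],
       [  0.        , 450.06489693, 202.23237108],
       [  0.        ,   0.        ,   1.        ]]), 'k1': -0.08081544810141218, 'world_to_cam': array([[-0.00955189, -0.99984792,  0.01459125,  0.0133646 ],
       [ 0.99808151, -0.00864033,  0.06130776, -0.60984867],
       [-0.06117236,  0.01514886,  0.99801225, -0.90810446],
       [ 0.        ,  0.        ,  0.        ,  1.        ]])}
{'mtx': array([[463.28966142,   0.        , 319.3554432 ],
       [  0.        , 463.28966142, 199.24614775],
       [  0.        ,   0.        ,   1.        ]]), 'k1': -0.044958534714041445, 'world_to_cam': array([[ 0.95872297, -0.28367325,  0.01948721, -0.58262388],
       [ 0.1330243 ,  0.50803895,  0.85099998, -0.154383  ],
       [-0.25130619, -0.81328095,  0.52480405, -0.73174819],
       [ 0.        ,  0.        ,  0.        ,  1.        ]])}
{'time': 0.1, 'joint_positions': array([ 1.24490814e+00,  8.78703343e-02,  1.37207058e+00, -2.96823090e-05,
        1.68362762e+00, -1.03130511e-01]), 'qvel': array([-0.00043036, -0.00249969, -0.00475764, -0.00010583,  0.00169304,
        0.00146382]), 'joint_torque': array([ 2.37522923e-03, -3.41250658e+01, -3.03303444e+01,  7.18885101e-02,
        3.03393393e-02, -9.38445123e-05]), 'tool_pos': array([0.12137746, 0.53593142, 0.20444363]), 'ee_rot': array([-3.14141858e+00,  1.96842455e-03,  1.34803551e+00]), 'wrist_force': array([-0.15949684,  0.75247737,  0.09943316]), 'wrist_torque': array([ 0.05575385, -0.02639805, -0.00264552]), 'width': 0.09384781506293688}
```

View pics/top1.png

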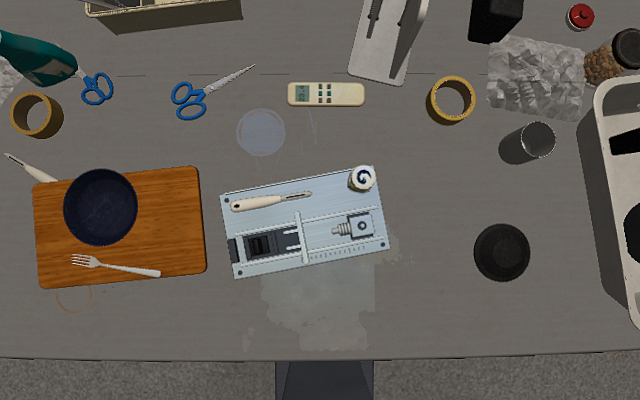

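View pics/side1.png

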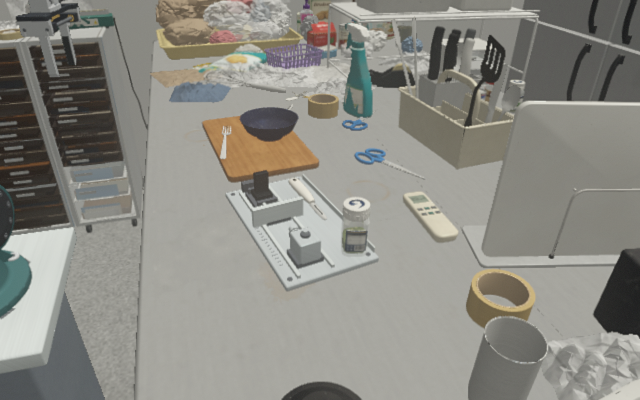

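Top view: bed corners lie around (220,190), (375,165), (390,245) and (235,278). The fence is at column ~300, the tab at ~(258,243), and the gauge at ~(360,227). The side view shows the tab standing behind the fence, with clear space around it. Next I'll measure these.

Run:
```python
from h import *
z=np.load('top.npz');im,d=z['im'],z['d']
cv2.imwrite('pics/crop1.png',cv2.resize(im[155:290,205:405,::-1],None,fx=4,fy=4,interpolation=cv2.INTER_CUBIC))
P=cloud('top',d)
b=im.astype(int)
m=((b[:,:,2]-b[:,:,0]>8)&(b[:,:,2]>120)).astype(np.uint8); m[:150]=0;m[290:]=0;m[:,:212]=0;m[:,400:]=0
m=cv2.morphologyEx(m,cv2.MORPH_CLOSE,np.ones((15,15)))
c=max(cv2.findContours(m,0,2)[0],key=cv2.contourArea)
r=cv2.minAreaRect(plane('top',c[:,0],0.012)[:,:2].astype(np.float32)*1000)
print(r,cv2.boxPoints(r))
for n in ('top','side'):
    z=np.load(n+'.npz');im,d=z['im'],z['d'];P=cloud(n,d)
    R=(d>0)&(abs(P[...,0]-.53)<.15)&(abs(P[...,1]-.03)<.2)
    dark=R&(im.max(2)<75)&(P[...,2]>.05)&(P[...,2]<.1)
    Q=P[dark];print(n,len(Q),Q.mean(0),Q.min(0),Q.max(0))
    Q=Q[Q[:,2]>Q[:,2].max()-.012];print(len(Q),np.median(Q,0),cv2.minAreaRect((Q[:,:2]*1000).astype(np.float32)))
```

```text
((572.4352416992188, 47.12416076660156), (180.15347290039062, 326.49017333984375), 10.53049087524414) [[ 454.04114  191.15753]
 [ 513.7101  -129.83383]
 [ 690.82935  -96.90921]
 [ 631.1604   224.08215]]
top 228 [0.5559622  0.04893575 0.07419009] [ 0.50810759 -0.08356084  0.05019294] [0.64332123 0.14574636 0.09994374]
13 [ 0.63151147 -0.05727263  0.09575509] ((633.4068603515625, -61.02714538574219), (36.91474914550781, 9.977151870727539), 73.88984680175781)
side 191 [0.52131032 0.13270751 0.06646191] [0.50821612 0.12813393 0.05002644] [0.53580693 0.13787145 0.08346837]
66 [0.52200718 0.1325912  0.07681029] ((522.3059692382812, 132.82139587402344), (27.339046478271484, 8.544608116149902), 4.334341049194336)
```

View pics/crop1.png

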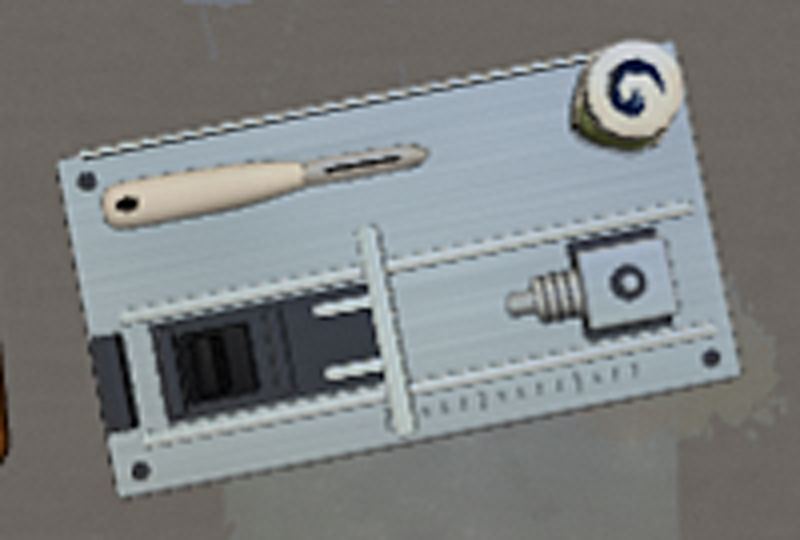

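The crop shows the bed at about -79.5° yaw. The feeler tip is at crop (508,300), the fence front at ~(385,300), and the tab inside the black carriage at ~(215,362). Now to refine these in bed coordinates.

```bash
cat >> h.py <<'E'
a=np.radians(-79.47);ex=np.array([np.cos(a),np.sin(a)]);ey=np.array([-ex[1],ex[0]]);O=np.array([.5429,.0416])
def bed(p): q=np.asarray(p)[...,:2]-O; return np.stack([q@ex,q@ey],-1)*1000
E
python3 - <<'E'
from h import *
z=np.load('side.npz');im,d=z['im'],z['d'];P=cloud('side',d)
R=(d>0)&(abs(P[...,0]-.53)<.06)&(abs(P[...,1]-.13)<.05)&(im.max(2)<75)&(P[...,2]>.05)
Q=P[R];B=bed(Q)
for lo in np.arange(.05,.09,.005):
    s=(Q[:,2]>=lo)&(Q[:,2]<lo+.005)
    if s.any(): print(round(lo,3),s.sum(),B[s].min(0).round(1),np.median(B[s],0).round(1),B[s].max(0).round(1))
g=lambda c,zz:bed(plane('top',[[205+c[0]/4-.4,155+c[1]/4-.4]],zz))[0].round(1)
print('tip',g((507,302),.042),'fence top front',g((378,232),.057),g((411,428),.057),'knob',g((628,283),.071))
print('stop',g((92,385),.034),g((130,380),.034))
print('jar',g((636,80),.098),'peeler',g((250,185),.02))
z=np.load('top.npz');P=cloud('top',z['d']);u=np.arange(245,275)
for v in (243,247): print(z['im'][v,u].max(1),(P[v,u,2]*1000).round().astype(int),bed(P[v,u])[:,0].round())
c,r=ray('side',[[261,172]]);print(bed(plane('side',[[261,172]],.0815)))
print('target T for tab', O, ex, ey)
E
```

```text
0.05 26 [-100.2  -17.5] [-92.9  -5.1] [-90.4   8.7]
0.055 34 [-99.4 -16.9] [-93.4  -3.7] [-90.2   9.9]
0.06 28 [-99.5 -17.2] [-93.1  -5.7] [-90.7   9.8]
0.065 28 [-99.8 -16.1] [-93.5  -6.7] [-90.8   9.8]
0.07 32 [-96.2 -17.5] [-93.4  -3.2] [-90.7   9.9]
0.075 28 [-95.6 -17. ] [-93.5  -4.7] [-89.6  10.2]
0.08 15 [-99.  -16.4] [-94.4  -1.4] [-90.2   9.1]
tip [50.6  0.4] fence top front [-5.6 46.4] [ -7.9 -51. ] knob [109.1  -1.7]
stop [-162.3   -0.7] [-143.    -1.9]
jar [129.1  91.9] peeler [-66.7  84.4]
[65 66 68 57 31 20 30 24 13 22 32 39 36  9 11  6 18 35 34 34 35 36 18 44
 72 67 67 59 58 69] [33 33 34 34 23 38 37 37 81 83 82 81 79 81 77 65 43 35 35 37 35 38 33 32
 23 22 22 19 34 33] [-125. -123. -121. -119. -119. -114. -113. -111. -102. -100.  -98.  -97.
  -95.  -93.  -92.  -91.  -92.  -91.  -89.  -87.  -85.  -83.  -81.  -80.
  -79.  -77.  -75.  -73.  -69.  -68.]
[34 66 71 64 31 30 22 21 13 15 25 33 32 24  7 11 10 17 34 32 33 31 25 20
 49 69 67 67 65 66] [23 34 34 33 33 24 40 34 37 82 84 81 82 81 81 76 55 42 38 32 33 37 34 32
 26 24 25 23 21 34] [-128. -124. -122. -121. -119. -118. -114. -112. -110. -102. -100.  -98.
  -96.  -94.  -92.  -91.  -92.  -92.  -90.  -89.  -87.  -84.  -83.  -81.
  -80.  -78.  -76.  -74.  -72.  -69.]
[[-98.38937571  -0.68798746]]
target T for tab [0.5429 0.0416] [ 0.18275033 -0.98315935] [0.98315935 0.18275033]
```

```bash
python3 -m jog '[[[0,0,-4.6],[-25,40,0],-1],[[0,0,-9.2],[-50,80,0],-1],[[0,0,-13.8],[-75,120,0],-1],[[0,0,-18.4],[-100,160,0],-1],[[0,0,-23.3],[-125,200,0],-1]]'
cat >> h.py <<'E'
def rel(bx,by,z):
    "shift in mm along present tool axes to bed x,y, world z"
    from scipy.spatial.transform import Rotation as Ro
    s=robot.get_obs();R=Ro.from_euler('xyz',s['ee_rot']).as_matrix()
    w=np.r_[O+(bx*ex+by*ey)/1000,z]-s['tool_pos']
    print('t',s['time'],'shift',(R.T@w*1000).round(1),'yaw',np.degrees(s['ee_rot']).round(2),'bed',bed(s['tool_pos']).round(2),'z',s['tool_pos'][2].round(4),'F bed',(s['wrist_force'][:2]@np.c_[ex,ey]).round(2),s['wrist_force'][2].round(2),'w',s['width'])
E
python3 -c "
from h import *
rel(-97,-2,.19)"
```

```text
time: 0.6
tool_pos: [0.2897, 0.3687, 0.205]
ee_rot: [-3.141, 0.0, 1.759]
wrist_force: [0.2, 1.4, 0.6]
width: 0.0943
t 0.6 shift [-271.6  186.1   15. ] yaw [-1.7998e+02  2.0000e-02  1.0076e+02] bed [-367.86 -189.16] z 0.205 F bed [-1.39  0.42] 0.56 w 0.09433286007126361
```

```bash
python3 -m jog '[[[0,0,0],[-39,27,0],-1],[[0,0,0],[-78,54,0],-1],[[0,0,0],[-117,81,0],-1],[[0,0,0],[-156,108,0],-1],[[0,0,0],[-195,135,0],-1]]' >/dev/null; python3 -m jog '[[[0,0,0],[-35,24,5],-1],[[0,0,0],[-72,48,10],-1],[[0,0,0],[-72,48,15],-1],[[0,0,0],[-72,48,15],-1]]' >/dev/null
python3 -c "
from h import *
rel(-97,-2,.046)"
```

```text
t 1.5 shift [ -5.1   5.8 142.6] yaw [-1.7978e+02 -5.0000e-02  1.0041e+02] bed [-102.01   -7.26] z 0.1886 F bed [-0.57 -0.19] -0.01 w 0.09378963595340617
```

```bash
python3 -m jog '[[[0,0,0],[-5,6,30],-1],[[0,0,0],[-5,6,62],-1],[[0,0,0],[-5,6,94],-1],[[0,0,0],[-5,6,124],-1],[[0,0,0],[-5,6,142],-1]]' >/dev/null; python3 -m jog '[[[0,0,0],[0,0,0],-1],[[0,0,0],[0,0,0],-1]]' 
python3 -c "
from h import *
rel(-97,-2,.046)
snap('side','side2.png')"
```

```text
time: 2.2
tool_pos: [0.5241, 0.1386, 0.0491]
ee_rot: [3.141, -0.0, 1.756]
wrist_force: [0.1, -0.2, 1.0]
width: 0.094
t 2.2 shift [-1.8 -1.2  3.1] yaw [ 1.7998e+02 -2.0000e-02  1.0063e+02] bed [-98.85  -0.79] z 0.0491 F bed [0.24 0.05] 1.03 w 0.09400870628619719
```

View pics/side2.png

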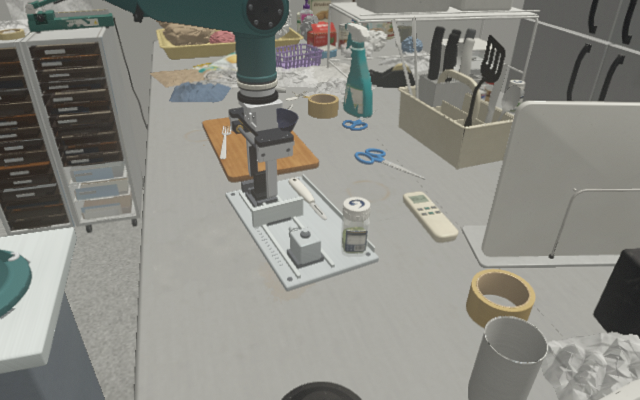

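Fingers straddle the tab (at about pixel (262,185)), with the front finger between the tab and the fence. Closing now.

```bash
for i in 1 2; do python3 -m jog '[[[0,0,0],[0,0,0],1],[[0,0,0],[0,0,0],1],[[0,0,0],[0,0,0],1],[[0,0,0],[0,0,0],1],[[0,0,0],[0,0,0],1]]' ; done
python3 -c "
from h import *
rel(-97,-2,.046)"
```

```text
time: 2.75
tool_pos: [0.5246, 0.1374, 0.0487]
ee_rot: [3.141, -0.0, 1.755]
wrist_force: [0.3, 0.3, -0.5]
width: 0.0578
time: 3.25
tool_pos: [0.5245, 0.1375, 0.0484]
ee_rot: [-3.142, -0.0, 1.755]
wrist_force: [0.6, -0.0, 0.7]
width: 0.0176
t 3.25 shift [-0.6 -1.4  2.4] yaw [-180.     -0.    100.53] bed [-97.61  -0.57] z 0.0484 F bed [0.13 0.63] 0.67 w 0.017582855620027173
```

```bash
python3 -m jog '[[[0,0,0],[0,0,0],1],[[0,0,0],[0,0,0],1],[[0,0,0],[0,0,0],1],[[0,0,0],[0,0,0],1]]' 
python3 -m jog '[[[0,0,0],[3,0,0],1],[[0,0,0],[6,0,0],1],[[0,0,0],[9,0,0],1],[[0,0,0],[12,0,0],1],[[0,0,0],[14,0,0],1]]' >/dev/null
python3 -c "
from h import *
rel(-115,-1,.048)"
python3 -m jog '[[[0,0,0],[1,0,0],1],[[0,0,0],[2,0,0],1],[[0,0,0],[3,0,0],1]]' >/dev/null
python3 -c "
from h import *
rel(-115,-1,.048)"
```

```text
time: 3.65
tool_pos: [0.5245, 0.1378, 0.0485]
ee_rot: [3.142, -0.001, 1.755]
wrist_force: [0.4, 2.8, -0.0]
width: 0.0119
t 4.15 shift [ 6.8 -0.5  0.4] yaw [-179.98    0.39  100.49] bed [-108.23   -0.55] z 0.0484 F bed [ 8.65 -0.06] 0.38 w 0.01172552426916068
t 4.45 shift [ 3.9 -0.4  0.4] yaw [-179.98    0.39  100.48] bed [-111.11   -0.57] z 0.0484 F bed [ 8.77 -1.25] -0.11 w 0.011882510270132167
```

```bash
for i in 1 2; do python3 -m jog '[[[0,0,0],[1,0,0],1],[[0,0,0],[2,0,0],1],[[0,0,0],[3,0,0],1],[[0,0,0],[3,0,0],1]]' >/dev/null
python3 -c "
from h import *
rel(-115,-1,.048)"; done
```

```text
t 4.85 shift [ 0.7 -0.5  0.4] yaw [-179.99    0.37  100.49] bed [-114.32   -0.55] z 0.0484 F bed [ 8.4  -0.13] -0.27 w 0.011951965192421683
t 5.25 shift [-2.  -0.4  0.4] yaw [-179.97    0.4   100.49] bed [-117.02   -0.6 ] z 0.0484 F bed [9.32 0.45] 0.38 w 0.011905414028751672
```

```bash
for i in 1 2; do python3 -m jog '[[[0,0,0],[0.7,0,0],1],[[0,0,0],[1.4,0,0],1],[[0,0,0],[2,0,0],1],[[0,0,0],[2,0,0],1]]' >/dev/null
python3 -c "
from h import *
rel(-115,-1,.048)"; done
```

```text
t 5.65 shift [-2.1 -0.4  0.4] yaw [-179.97    0.6   100.46] bed [-117.1    -0.58] z 0.0484 F bed [13.95 -0.49] 0.54 w 0.011685224911713043
t 6.05 shift [-2.2 -0.4  0.4] yaw [-179.96    0.8   100.43] bed [-117.21   -0.56] z 0.0484 F bed [18.54 -0.08] -0.18 w 0.011733187537863624
```

Rear stop reached: the force rose from 9 to 18.5 N with no movement, so fence 0 corresponds to a TCP bed x of -117.1. Moving forward now, to a point short of the earliest possible contact.

```bash
for i in 1 2; do python3 -m jog '[[[0,0,0],[-5,0,0],1],[[0,0,0],[-10,0,0],1],[[0,0,0],[-16,0,0],1],[[0,0,0],[-22,0,0],1],[[0,0,0],[-28,0,0],1]]' >/dev/null
python3 -c "
from h import *
rel(-50,-1,.048)"; done
```

```text
t 6.55 shift [-49.9  -0.5   0.2] yaw [179.98  -0.4  100.58] bed [-99.86  -0.56] z 0.0485 F bed [-9.67  0.13] -0.8 w 0.011904855268600575
t 7.05 shift [-22.2  -0.5   0.3] yaw [179.98  -0.4  100.62] bed [-72.19  -0.54] z 0.0485 F bed [-9.7   0.35] 0.76 w 0.011935524170687918
```

```bash
python3 -m jog '[[[0,0,0],[-5,0,0],1],[[0,0,0],[-10,0,0],1],[[0,0,0],[-15,0,0],1],[[0,0,0],[-18,0,0],1],[[0,0,0],[-20,0,0],1]]' >/dev/null
python3 -c "
from h import *
rel(-50,-1,.048)"
for i in 1 2; do python3 -m jog '[[[0,0,0],[-1,0,0],1],[[0,0,0],[-2,0,0],1],[[0,0,0],[-3,0,0],1],[[0,0,0],[-4,0,0],1],[[0,0,0],[-5,0,0],1]]' >/dev/null
python3 -c "
from h import *
rel(-40,-1,.048)"; done
python3 - <<'E'
from h import *
snap('top','top3.png');im=np.load('top.npz')['im']
cv2.imwrite('pics/crop3.png',cv2.resize(im[155:290,205:405,::-1],None,fx=4,fy=4,interpolation=cv2.INTER_CUBIC))
E
```

```text
t 7.55 shift [-1.9 -0.5  0.5] yaw [179.98  -0.36 100.6 ] bed [-51.87  -0.5 ] z 0.0485 F bed [-8.92  0.15] -0.01 w 0.011749386280266335
t 8.05 shift [-7.1 -0.5  0.4] yaw [179.99  -0.36 100.61] bed [-47.06  -0.51] z 0.0485 F bed [-8.98  0.56] 0.88 w 0.011582696014428585
t 8.55 shift [-2.1 -0.5  0.5] yaw [179.99  -0.36 100.61] bed [-42.07  -0.5 ] z 0.0485 F bed [-9.37  0.58] 0.31 w 0.011628514650702944
```

View pics/crop3.png

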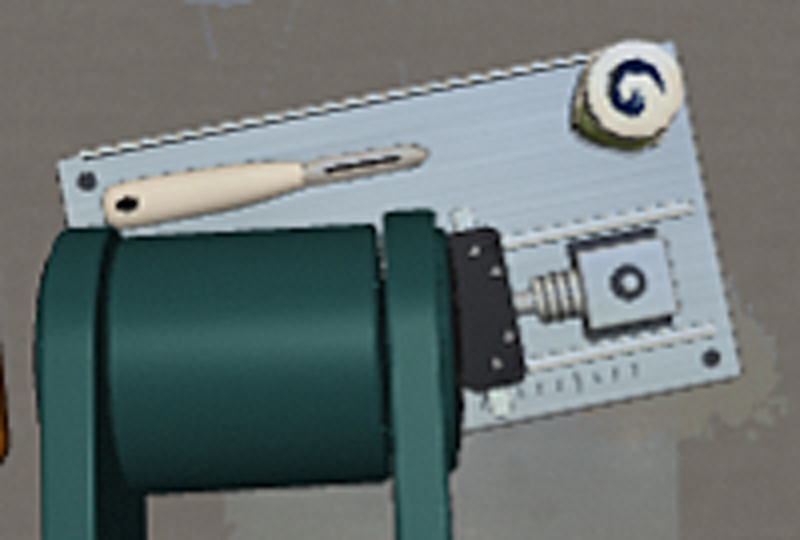

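The view shows the fence edges at crop (467,222) and (500,400), just behind the feeler tip. The jar and peeler haven't moved. From here I'll feel forward at 5 mm/s.

```bash
for i in 1 2 3; do python3 -m jog '[[[0,0,0],[-0.5,0,0],1],[[0,0,0],[-1,0,0],1]]' >/dev/null
python3 -c "
from h import *
rel(-40,-1,.048)" | cut -d' ' -f1,2,3- | grep -o "bed \[.*"; python3 -m jog '[[[0,0,0],[-0.5,0,0],1],[[0,0,0],[-1,0,0],1]]' >/dev/null
python3 -c "
from h import *
rel(-40,-1,.048)" | grep -o "bed \[.*"; done
```

```text
bed [-41.05  -0.49] z 0.0485 F bed [-9.6   0.47] -0.18 w 0.011688984334045013
bed [-40.06  -0.47] z 0.0485 F bed [-9.29  0.93] 0.85 w 0.011973728298468714
bed [-39.05  -0.51] z 0.0485 F bed [-8.44 -0.16] 0.6 w 0.011845244969156525
bed [-38.06  -0.5 ] z 0.0485 F bed [-7.99  0.41] 0.77 w 0.012055937353719725
bed [-37.04  -0.49] z 0.0485 F bed [-8.18  0.83] -0.23 w 0.011624224320209688
bed [-36.07  -0.49] z 0.0485 F bed [-8.4  0.7] -0.07 w 0.011953470524880596
```

```bash
cat > s.py <<'E'
from h import *
import io,contextlib
s=robot.get_obs();print(round(s['time'],2),bed(s['tool_pos']).round(2),'F',(s['wrist_force'][:2]@ex).round(2))
E
for i in 1 2 3 4; do python3 -m jog '[[[0,0,0],[-0.5,0,0],1]]' >/dev/null; python3 s.py; done
```

```text
9.9 [-35.56  -0.48] F -9.41
10.0 [-35.06  -0.49] F -9.36
10.1 [-34.56  -0.48] F -7.54
10.2 [-34.08  -0.48] F -9.53
```

```bash
for i in 1 2 3 4; do python3 -m jog '[[[0,0,0],[-0.5,0,0],1]]' >/dev/null; python3 s.py; done
```

```text
10.3 [-33.56  -0.5 ] F -8.76
10.4 [-33.54  -0.48] F -10.68
10.5 [-33.48  -0.5 ] F -12.06
10.6 [-33.28  -0.48] F -12.19
```

Contact at TCP x = -33.55: the motion stalled and the force rose by about 3 N. Pressing in to about -30.5.

```bash
for i in 1 2 3 4 5; do python3 -m jog '[[[0,0,0],[-0.5,0,0],1]]' >/dev/null; python3 s.py; done
```

```text
10.7 [-32.9   -0.48] F -11.57
10.8 [-32.56  -0.48] F -12.09
10.9 [-32.17  -0.48] F -13.03
11.0 [-31.79  -0.47] F -12.87
11.1 [-31.42  -0.48] F -13.85
```

```bash
for i in 1 2; do python3 -m jog '[[[0,0,0],[-0.5,0,0],1]]' >/dev/null; python3 s.py; done;  for i in 1 2 3; do python3 -m jog '[[[0,0,0],[-0.3,0,0],1],[[0,0,0],[-0.3,0,0],1]]' >/dev/null; python3 s.py; done
```

```text
11.2 [-31.06  -0.49] F -14.56
11.3 [-30.68  -0.49] F -14.09
11.5 [-30.41  -0.49] F -13.6
11.7 [-30.21  -0.49] F -14.58
11.9 [-29.99  -0.48] F -14.63
```

```bash
for i in 1 2 3 4; do python3 -m jog '[[[0,0,0],[0.5,0,0],1],[[0,0,0],[1,0,0],1]]' >/dev/null; python3 s.py; done
```

```text
12.1 [-30.03  -0.47] F -12.15
12.3 [-30.06  -0.46] F -8.67
12.5 [-30.13  -0.48] F -7.86
12.7 [-30.18  -0.49] F -4.55
```

```bash
python3 -m jog '[[[0,0,0],[0,0,0],0],[[0,0,0],[0,0,0],0],[[0,0,0],[0,0,0],0],[[0,0,0],[0,0,0],0],[[0,0,0],[0,0,0],0]]'; python3 s.py;python3 -m jog '[[[0,0,0],[0,0,0],0],[[0,0,0],[0,0,0],0]]'; python3 s.py
```

```text
time: 13.2
tool_pos: [0.5373, 0.0689, 0.0485]
ee_rot: [3.142, 0.0, 1.754]
wrist_force: [0.1, 0.7, -0.3]
width: 0.0463
13.2 [-27.92  -0.54] F -0.69
time: 13.4
tool_pos: [0.5372, 0.0691, 0.0485]
ee_rot: [3.142, 0.0, 1.755]
wrist_force: [-0.1, -0.1, 0.0]
width: 0.0471
13.4 [-28.1   -0.55] F 0.05
```

Clear of the tab with no contact force. Retracting upward and to the rear for a final look.

```bash
python3 -m jog '[[[0,0,0],[0,0,-20],0],[[0,0,0],[0,0,-50],0],[[0,0,0],[0,0,-90],0],[[0,0,0],[0,0,-130],0],[[0,0,0],[0,0,-160],0]]'>/dev/null
for i in 1 2; do python3 -m jog '[[[0,0,0],[40,0,0],0],[[0,0,0],[80,0,0],0],[[0,0,0],[120,0,0],0],[[0,0,0],[160,0,0],0],[[0,0,0],[200,0,0],0]]' >/dev/null; done
python3 -m jog '[[[0,0,0],[0,0,0],0],[[0,0,0],[0,0,0],0]]'
python3 - <<'E'
from h import *
im,d=snap('top');P=cloud('top',d)
cv2.imwrite('pics/crop4.png',cv2.resize(im[155:290,205:405,::-1],None,fx=4,fy=4,interpolation=cv2.INTER_CUBIC))
im,d=snap('side');Q=cloud('side',d)
for n,P,dd in(('top',P,np.load('top.npz')['d']),('side',Q,d)):
    B=bed(P);z=P[...,2]
    t=(dd>0)&(z>.074)&(z<.09)&(abs(B[...,1])<13)&(B[...,0]>-60)&(B[...,0]<20)
    f=(dd>0)&(z>.052)&(z<.062)&(abs(B[...,1])<45)&(abs(B[...,1])>18)&(B[...,0]>20)&(B[...,0]<75)
    for k,m in(('tab',t),('fence',f)):
        if m.any(): x=B[...,0][m];print(n,k,m.sum(),np.percentile(x,[5,50,95]).round(1))
E
```

```text
time: 15.1
tool_pos: [0.4637, 0.4629, 0.2078]
ee_rot: [-3.141, 0.001, 1.756]
wrist_force: [-0.5, -0.7, 0.5]
width: 0.0471
top tab 88 [-35.4 -29.8 -24.2]
top fence 141 [43.5 47.9 52.6]
side tab 75 [-31.7 -24.9 -21.9]
side fence 157 [44.8 52.4 54.8]
```

View pics/crop4.png

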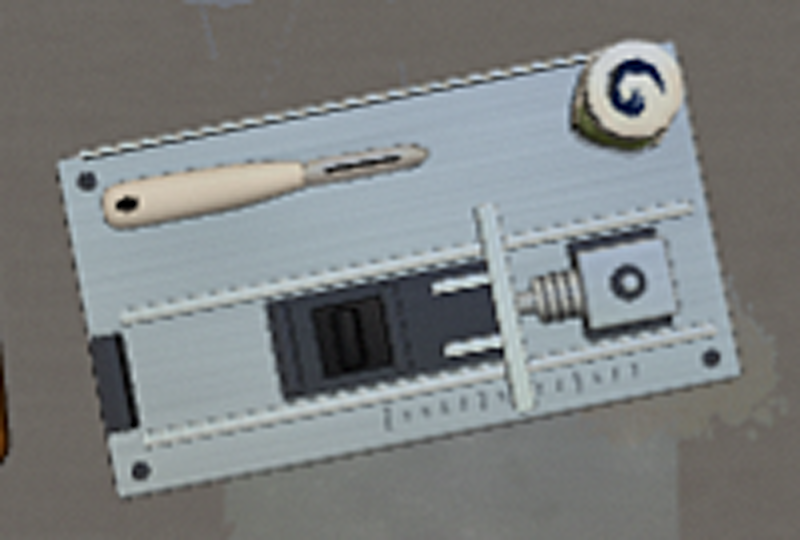

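The fence (crop ~(505,300)) is pressed on the feeler. The tab-to-face distance is about 83 mm, which matches the front end of the play. The peeler and jar are where they started. Handing in.

```bash
python3 -c "
from bench import close_job
print(close_job())"
```

```text
the job is handed in; nothing more can be done
None
```

I set the slicing guide and handed the job in at about 15 s of the 56 s allowed; no verdict was reported.

- **Rear stop:** I gripped the tab and drew the fence back until the force rose from 9 N to 18.5 N with no further movement.
- **Setting:** Coming forward, I felt the feeler as a stall with a force rise of about 3 N. I then pressed about 3.4 to 3.5 mm further in. Wrist force at the end was 14.6 N, which is about 9 N of drag plus about 5.7 N on the feeler. The fence was not drawn back after contact.
- **Release:** I eased the arm's push to about 4.5 N, opened the fingers and retracted up and to the rear. The wrist force read about zero with the fingers open, before I lifted away.
- **Last camera check:** The fence face is at bed x of about 53 mm and the tab centre at about -30 mm. Their 83 mm spacing matches the front end of the play. The peeler and jar look unmoved.
- **Disagreements:**
  - My bed positions read about 2 mm low, judging by the rear stop. I cancelled this by measuring travel from the stop and from first contact.
  - The side camera put the fence about 2 mm and the tab up to 5 mm further forward than the top camera. It mostly sees their front faces, so I relied on the top view.

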